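Make up two blender repair kits

TASK

Make up the two blender repair kits from the parts on the counter. The jar kit on the blue board gets the red gasket on the red ring mark, the blade unit on the grey disc mark and the white filler cap on the white disc mark; the motor kit on the white board gets the screwdriver laid along the grey bar mark (either end first) and the orange coupling on the orange disc mark, each thing centred on its mark, flat or upright as it stood. Leave the old black gasket, the steel bowl and the wooden spoon where they are.

Things in the scene. Friction and masses are not known exactly. Their poses are not given: they have to be found in the camera images.
- red_gasket: Loose red silicone ring lying flat on the counter: outer diameter 60 mm, hole 42 mm, 8 mm high, about 30 g, firm, can be gripped across its outside. Origin: centre of its underside, z up. Yaw anywhere.
- blade_unit: Loose blade unit: round black base 50 mm in diameter with straight sides up to 14 mm, above it a steel stub and four small steel blades, all inside the base's outline; 32 mm high in all, about 90 g. Grip it across the black base. Origin: centre of its underside, z up. Stands upright at the start, yaw anywhere (it is round).
- filler_cap: Loose white plastic filler cap: round, 42 mm in diameter with straight sides up to 26 mm, 35 mm high with the rib on top, about 40 g. Origin: centre of its underside, z up. Stands upright at the start, yaw anywhere (it is round).
- coupling: Loose orange drive coupling: round disc 40 mm in diameter, 12 mm high, with six small orange teeth (inside the outline) and a steel hub on top, 18 mm high in all, about 40 g. Origin: centre of its underside, z up. Stands upright at the start, yaw anywhere (it is round).
- screwdriver: Loose stubby screwdriver, 120 mm long, lying flat along its x axis and roughly across the robot's front (its x axis within about 0.4 rad of world +y). Grey plastic handle 70 mm long, 24 mm wide, 22 mm high with flat sides, from x = -60 to x = +10 mm; steel shaft of 6 mm diameter at 11 mm height from x = +10 to x = +60 mm. Origin: midway along its whole length, at the height of the handle's underside, z up. About 60 g; it balances near x = -15 mm: grip the handle there.
- black_gasket: Loose old gasket, black, otherwise just like the red one (outer diameter 60 mm, 8 mm high). Lies among the parts; not part of any kit, must stay where it is. Origin: centre of its underside.
- jar_board: Fixed blue kit board on the counter, 110 mm (its x) by 260 mm (its y), top face 8 mm above the counter; a lip 8 mm wide and 18 mm high above the counter at each y end, the long sides are open. Origin: centre of its underside, z up; yaw within 0.2 rad of the world's. Three flat printed marks, centres on its y axis (x = 0): red ring, outer diameter 60 mm, at y = +78 mm; grey disc of 50 mm at y = 0; white disc of 42 mm at y = -78 mm.
- base_board: Fixed white kit board of the same size and shape as the blue one (110 mm in x, 260 mm in y, top face 8 mm above the counter, end lips 18 mm high and 8 mm wide). Origin: centre of its underside, z up; yaw within 0.2 rad of the world's. Two flat printed marks on x = 0: grey bar 125 mm long (along y) and 28 mm wide, centre at y = +45 mm; orange disc of 40 mm, centre at y = -80 mm.
- bowl: Loose stainless steel bowl, 160 mm across the rim, 60 mm high, standing on the counter beyond the outer end of one board. Leave it alone. Origin: centre of its underside.
- spoon: Loose wooden spoon, about 250 mm long, lying along its x axis (roughly world x) beyond the outer end of the other board. Leave it alone. Origin about midway along it, at its underside.
Not all that is in view belongs to the job. There is more than one size of the screwdriver; the job needs the larger.

How it is judged:
By the outcome, as a careful person would: the job done as asked, in the order asked, and still so for the second after the job is handed in, with the robot touching nothing.
It also fails if it takes over 109 s, if anything falls off the work surface, if the arm or the gripper's body presses on something with over 40 N, if the wrist force passes 120 N, or if a joint passes its speed limit or range.

ROBOT

A 6-joint arm with a two-finger parallel gripper is mounted at the origin on the work surface. World frame = base frame: x ahead of the robot, y to its left, z up, the work surface at z = 0. Lengths are in m, angles in rad, forces in N, time in s.
With the tool pointing down it reaches from about 0.325 to 0.85 m from the base axis. Payload 4.4 kg.
Tool frame: the origin (TCP) lies on the centre line of the jaws, within the pads' length; the fingertips stand 17 mm ahead of it and the grasp point (between the pads) lies 2 mm behind it (r.tip_extent is the distance from the TCP to the fingertips, in m); z points along the fingers, y is the direction in which the jaws open and shut (so a half turn about z gives the same grasp; the last joint's range is limited). The gripper opens to 94 mm and grips with 3 to 60 N. Pads are 16 mm wide; open, the fingers measure 119 mm over their backs; the gripper's body (75 mm by 177 mm) begins 78 mm behind the grasp point.
Start: joints at [-1.442, 0.207, 1.542, -0, 1.393, -0.15], TCP at [0.158, -0.553, 0.222] pointing down, gripper open.
Joint ranges: [-2.73, 2.73], [-0.86, 2.22], [0.23, 2.46], [-1.11, 4.25], [0.08, 2.63], [-2.82, 2.82]. Speed limits (rad/s): [2.79, 2.79, 3.14, 3.14, 3.14, 3.14].

INTERFACE

Orientations are given as a unit quaternion [w, x, y, z].
In Python, from bench import r gives the robot as it stands.
- The arm moves only by the tool jog_arm, never from a script. Its argument "plan" is one flat list of numbers, 7 for each row, row after row: the turn, a rotation vector about the tool's x, y, z scaled (see below), then the shift along the tool's x, y, z scaled (see below), then the gripper command: -1 is fully open, 1 is shut, values between are in proportion. In form: [wx, wy, wz, tx, ty, tz, grip, wx, wy, wz, tx, ty, tz, grip, ...]. A call has 1 to 10 rows; each row is the pose to reach, as a shift and turn from the pose commanded when the call began, along the tool's axes at that moment, turning the shorter way round; what a row does not reach only later rows make up. The controller multiplies each number of a shift by 500 mm and each number of a turn by 360 degrees. A row lasts 1/10 s, in which the tool goes at most 50 mm and 8.59 degrees, less where a joint would pass 70% of its speed; a pose out of reach is approached as far as the arm can. A call with a number of a shift or a turn outside -1 to 1 is refused whole. A call with a gripper value outside its range is refused whole. The fingers move at their own pace and stop on an object; the grip force is fixed at half the most. Time passes only in rows, so rows that repeat a pose let the fingers close. It gives the time, the measured TCP pose, the force and the opening at its end, in the units of the state.
- r.get_obs(): the state, without advancing time (a new reading comes with each control period).
- r.camera(name): name is "scene" or "top"; returns (picture, depth): 420x560x3 uint8, blue, green, red; 420x560 float32, m along the optical axis (not along the pixel's ray), 0 where there is no reading.
- r.calibration(name): a dict with "camera_matrix" (3x3 intrinsics, pixels), "rvec" (rotation vector, rad) and "tvec" (3), from world to camera coordinates, as OpenCV has them. Camera axes: x right, y down, z forward; pixel columns grow to the right and rows downward; lengths in m; the calibration is good to about 2 mm. A picture is of the moment at which its call begins. calibration takes no time and is no camera call.
- r.sign_off(): hands the job in, once; it reports no verdict.
The state is a dict: "clock": time; "joint_pos": joint angles; "joint_vel": joint speeds; "joint_efforts": joint torques, N m; "eef_pos": TCP position; "eef_rot": TCP orientation; "force": force on the tool from outside, world axes, zero at the start; "wrist_torque": the same for the moment, N m; "width": opening from 0.0 (shut) to 1.0 (fully open).
Only numpy, scipy, OpenCV 4.12 (cv2) and the standard library are available. Lean on these libraries where they do the work, as an engineer would, in place of code of your own. Each camera call takes 0.05 s, during which the arm holds its last target.

## Working session

There is one attempt and no reset: what is moved stays moved. The work goes in short steps, Python scripts to look and compute and a tool call to move; the robot and the scene stay as the last step left them, time stands still between calls to the robot, and variables do not carry over. Pictures are saved under pics/ and viewed, and the job is handed in when it is done.

Besides the shell and the picture viewer there is one more tool, called after ">>>" by a JSON object that holds its "fn" and its "kwargs", one argument or row to a line. jog_arm: Moves the arm, as the interface text tells. Shifts and turns lie within -1 to 1; 1 stands for 500 mm of shift or 360 degrees of turn. Its arguments: {"type":"object","properties":{"plan":{"type":"array"}},"required":["plan"]}

```bash
ls; mkdir -p pics
python3 - <<'E'
from bench import r
import cv2,numpy as np
for n in ("scene","top"):
    p,d=r.camera(n); cv2.imwrite(f"pics/{n}0.png",p); np.save(f"pics/{n}0d.npy",d); c=r.calibration(n); print(n,c)
print(r.get_obs())
E
```

```text
pics
scene {'camera_matrix': array([[543.13604597,   0.        , 279.15584621],
       [  0.        , 543.13604597, 210.74874483],
       [  0.        ,   0.        ,   1.        ]]), 'rvec': array([ 1.81409173,  1.48258064, -0.68679315]), 'tvec': array([-0.10474346, -0.28616053,  1.92004581])}
top {'camera_matrix': array([[482.80313273,   0.        , 281.18954817],
       [  0.        , 482.80313273, 204.20680234],
       [  0.        ,   0.        ,   1.        ]]), 'rvec': array([ 2.16819896, -2.21188668,  0.10266033]), 'tvec': array([-0.00266658,  0.49429783,  1.31017146])}
{'clock': 0.1, 'joint_pos': array([-1.44248014e+00,  2.07345967e-01,  1.54279891e+00, -1.29376390e-05,
        1.39350140e+00, -1.50481527e-01]), 'joint_vel': array([ 0.00034205, -0.00047131, -0.0021275 , -0.00012769,  0.0002214 ,
        0.00011566]), 'joint_efforts': array([-1.37396146e-03, -3.71867573e+01, -2.82293594e+01,  6.98371860e-02,
        3.11118714e-02, -4.91097808e-05]), 'eef_pos': array([ 0.1581455 , -0.55210286,  0.22140632]), 'eef_rot': array([-1.02682019e-03,  9.90299021e-01,  1.38948893e-01,  5.01373988e-06]), 'force': array([-0.81333035,  0.07444069, -0.65873997]), 'wrist_torque': array([ 0.00799364, -0.03846379, -0.0057372 ]), 'width': 0.9980747513731864}
```

View pics/scene0.png

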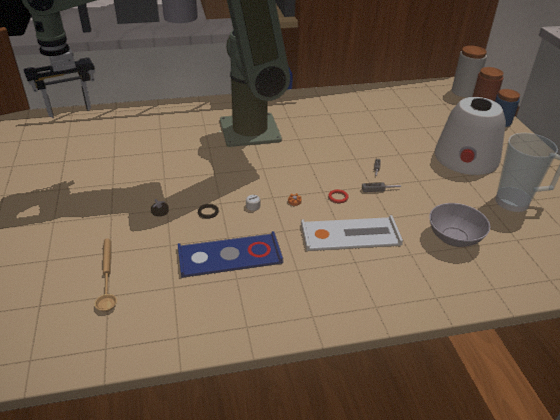

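View pics/top0.png

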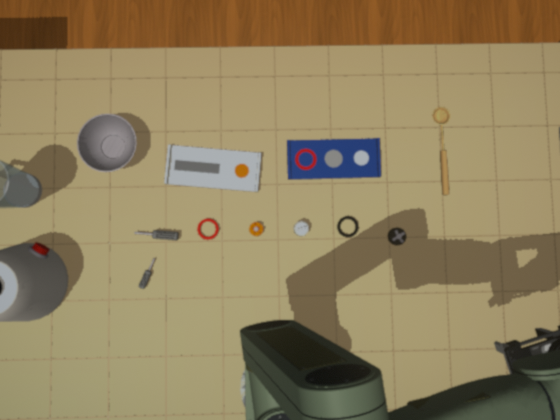

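The top picture shows the blue board around (334,158), the white board around (213,168), and the parts in a row at v≈230. From left to right these are the big screwdriver (158,234), red gasket (208,229), coupling (257,229), cap (302,228), black gasket (348,226) and blade unit (397,236). The small screwdriver is at (148,272). Next I'll enlarge it.

Run:
```python
import cv2
p=cv2.imread("pics/top0.png")
cv2.imwrite("pics/cA.png",cv2.resize(p[130:290,130:285],None,fx=5,fy=5,interpolation=cv2.INTER_CUBIC)[:600*2][:800])
c=p[135:255,130:275]; cv2.imwrite("pics/cA.png",cv2.resize(c,None,fx=5,fy=5,interpolation=cv2.INTER_CUBIC))
c=p[135:255,280:425]; cv2.imwrite("pics/cB.png",cv2.resize(c,None,fx=5,fy=5,interpolation=cv2.INTER_CUBIC))
```

```text
(no output)
```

View pics/cA.png

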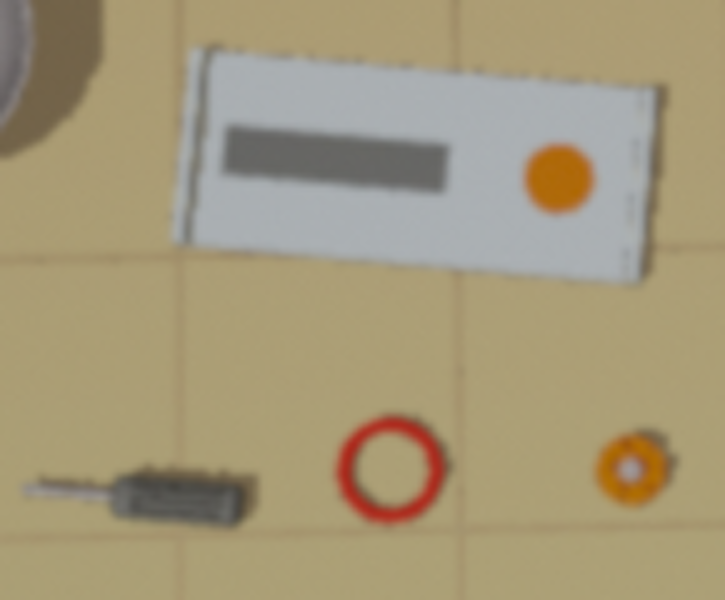

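View pics/cB.png

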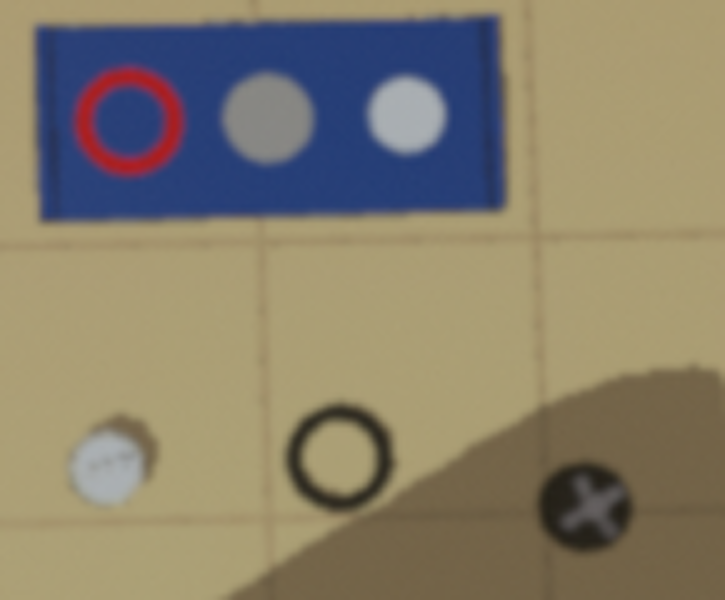

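```bash
cat > h.py <<'E'
import cv2,numpy as np
from bench import r
def ray(n,u,v,z):
    c=r.calibration(n);K=c["camera_matrix"];R=cv2.Rodrigues(np.array(c["rvec"]))[0];t=np.array(c["tvec"]).ravel()
    d=R.T@np.linalg.solve(K,[u,v,1]);o=-R.T@t
    return (o+d*(z-o[2])/d[2])[:2]
def proj(n,P):
    c=r.calibration(n);return cv2.projectPoints(np.array(P,float).reshape(-1,3),np.array(c["rvec"]),np.array(c["tvec"]),c["camera_matrix"],None)[0][:,0]
E
python3 - <<'E'
from h import *
p=cv2.imread("pics/top0.png")
def cen(mask,box):
    x0,y0,x1,y1=box;m=np.zeros(mask.shape,np.uint8);m[y0:y1,x0:x1]=mask[y0:y1,x0:x1]
    cs=max(cv2.findContours(m,cv2.RETR_EXTERNAL,cv2.CHAIN_APPROX_NONE)[0],key=cv2.contourArea)
    (c,s,a)=cv2.minAreaRect(cs); f=np.zeros_like(m);cv2.drawContours(f,[cs],-1,1,-1);M=cv2.moments(f,True)
    return M['m10']/M['m00'],M['m01']/M['m00'],s,a,M['m00']
b,g,rr=[p[...,i].astype(int) for i in range(3)]
red=((rr-g>45)&(rr-b>45)&(g<75)).astype(np.uint8)
orange=((rr-b>90)).astype(np.uint8)
mx=p.max(2).astype(int);mn=p.min(2).astype(int)
dark=((mx<70)).astype(np.uint8)
greyd=((mx<130)&(mx-mn<15)).astype(np.uint8)
white=((mn>120)&(mx-mn<30)).astype(np.uint8)
light=((mn>88)&(mx-mn<40)).astype(np.uint8)
for nm,mk,box,z in [("mark_ring",red,(290,140,325,180),.008),("mark_grey",light,(322,145,350,172),.008),("mark_white",light,(350,145,373,172),.008),
 ("gasket",red,(190,210,225,245),.008),("bar",greyd,(172,155,224,178),.008),("mark_or",orange,(232,160,252,182),.008),("coupl",orange,(245,215,270,243),.012),
 ("black",dark,(335,212,362,240),.008),("blade",dark,(385,225,410,248),.014),("cap",white,(290,216,315,240),.027),("driver",dark,(150,225,182,243),.018)]:
    c=cen(mk,box);xy=ray("top",c[0],c[1],z);print(nm,np.round(c[:2],2),np.round(c[2],1),round(c[3],1),c[4],"xy",np.round(xy,4))
d=np.load("pics/top0d.npy")
c=r.calibration("top");R=cv2.Rodrigues(c["rvec"])[0]
def zat(u,v):
    X=np.linalg.solve(c["camera_matrix"],[u,v,1])*d[v,u];return R.T@(X-c["tvec"])
for u,v in [(257,229),(302,228),(397,236),(165,235),(334,158),(213,168),(240,215)]:print(u,v,zat(u,v).round(4))
E
```

```text
mark_ring [305.3  158.93] [20. 20.] 90.0 352.0 xy [ 0.6208 -0.0828]
mark_grey [333.17 158.18] [17. 17.] 45.0 253.0 xy [ 0.6215 -0.161 ]
mark_white [360.9  157.42] [15. 14.] 90.0 186.0 xy [ 0.6222 -0.239 ]
gasket [207.84 228.52] [19.1 19.8] 45.0 328.0 xy [0.4316 0.191 ]
bar [196.5  166.34] [43.8  9.3] 5.0 408.0 xy [0.6053 0.221 ]
mark_or [241.32 170.13] [12. 12.] 90.0 134.0 xy [0.5924 0.0965]
coupl [255.66 228.61] [13. 13.] 90.0 157.0 xy [0.4287 0.0591]
black [347.56 226.14] [19. 19.] 90.0 307.0 xy [ 0.4305 -0.1955]
blade [394.36 235.69] [16. 15.] 90.0 156.0 xy [ 0.4014 -0.3232]
cap [300.87 228.22] [14. 14.] 90.0 179.0 xy [ 0.4268 -0.0647]Traceback (most recent call last):
  File "<stdin>", line 19, in <module>
  File "<stdin>", line 5, in cen
ValueError: max() iterable argument is empty
```

Run:
```python
from h import *
d=np.load("pics/top0d.npy")
c=r.calibration("top");R=cv2.Rodrigues(c["rvec"])[0]
K=c["camera_matrix"];t=np.array(c["tvec"]).ravel()
vv,uu=np.mgrid[0:420,0:560]
X=np.stack([(uu-K[0,2])/K[0,0]*d,(vv-K[1,2])/K[1,1]*d,d],-1)
W=(X-t)@R
for nm,(x0,y0,x1,y1),zt in [("coupl",(245,215,270,243),.006),("blade",(383,222,412,250),.007),("cap",(288,216,316,240),.015),("driver",(132,222,185,246),.012),("gask",(190,210,225,245),.004)]:
    w=W[y0:y1,x0:x1].reshape(-1,3);m=w[:,2]>zt;q=w[m]
    print(nm,m.sum(),"zmax",q[:,2].max().round(4),"c",q.mean(0).round(4),"mid",((q[:,:2].max(0)+q[:,:2].min(0))/2).round(4),np.ptp(q[:,:2],axis=0).round(4))
    if nm=="driver":
        rc=cv2.minAreaRect(q[:,:2].astype(np.float32));print(rc)
print("counter",np.median(W[240:260,200:300,2]),"boards",np.median(W[150:152,315:320,2]),np.median(W[180:183,200:220,2]))
p=cv2.imread("pics/top0.png")
for z in(.012,):print("coupl",ray("top",256.0,228.4,.012))
print("cap",ray("top",301.0,228.2,.028),"blade",ray("top",396.8,235.8,.014))
f=lambda x,y,z:ray("top",130+(x+.5)/5-.5,135+(y+.5)/5-.5,z)
print("tip",f(25,489,.011),"hand back mid",f(242,502,.02),"front",f(113,495,.02),"hc",f(178,498,.02))
cv2.imwrite("pics/cC.png",cv2.resize(p[218:250,132:190],None,fx=12,fy=12,interpolation=cv2.INTER_CUBIC))
s=cv2.imread("pics/scene0.png")
cv2.imwrite("pics/cD.png",cv2.resize(s[150:215,270:410],None,fx=5.5,fy=5.5,interpolation=cv2.INTER_CUBIC))
cv2.imwrite("pics/cE.png",cv2.resize(s[185:225,140:280],None,fx=5.5,fy=5.5,interpolation=cv2.INTER_CUBIC))
```

```text
coupl 174 zmax 1.3442 c [0.4265 0.057  0.0367] mid [0.422  0.0484] [0.0612 0.0752]
blade 269 zmax 1.3442 c [ 0.3994 -0.3239  0.0395] mid [ 0.398  -0.1785] [0.0667 0.3786]
cap 188 zmax 1.3442 c [ 0.4257 -0.0627  0.0715] mid [ 0.4195 -0.0369] [0.0546 0.0952]
driver 257 zmax 1.3442 c [0.4161 0.3045 0.0517] mid [0.4112 0.2001] [0.038  0.3788]
((0.40459492802619934, 0.20062510669231415), (0.3801919221878052, 0.02363709546625614), 83.70921325683594)
gask 233 zmax 1.3442 c [0.4326 0.1883 0.0306] mid [0.4361 0.1256] [0.0946 0.2298]
counter 0.0003690417631286388 boards 0.009096848947310936 0.007443931477817848
coupl [0.42919705 0.05811699]
cap [ 0.42682973 -0.0650206 ] blade [ 0.40091673 -0.32993047]
tip [0.42496071 0.39118788] hand back mid [0.41526621 0.27076227] front [0.42050367 0.34085384] hc [0.41815256 0.30554675]
```

View pics/cC.png

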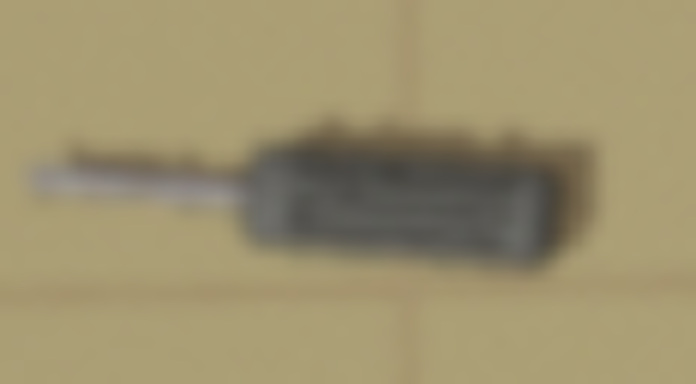

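View pics/cD.png

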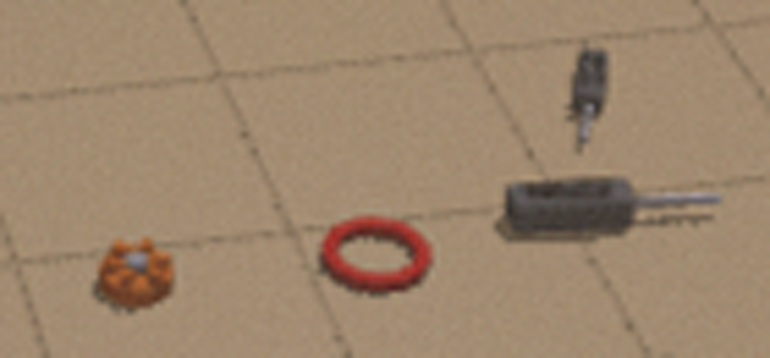

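View pics/cE.png

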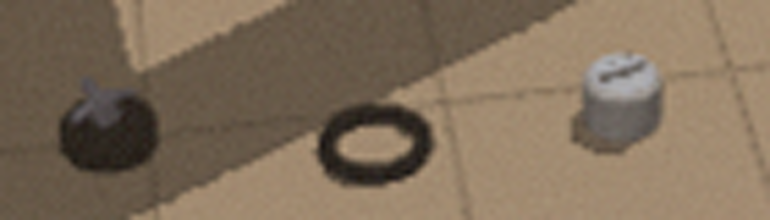

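>>> {"fn": "jog_arm", "kwargs": {
  "plan": [0,0,-0.2056,0.604,-0.351,0,-1,0,0,-0.2056,0.604,-0.351,0,-1,0,0,-0.2056,0.604,-0.351,0,-1,0,0,-0.2056,0.604,-0.351,0,-1,0,0,-0.2056,0.604,-0.351,0,-1,0,0,-0.2056,0.604,-0.351,0,-1,0,0,-0.2056,0.604,-0.351,0,-1,0,0,-0.2056,0.604,-0.351,0,-1,0,0,-0.2056,0.604,-0.351,0,-1,0,0,-0.2056,0.604,-0.351,0,-1]
}}

```text
clock: 1.1
eef_pos: [0.4004, -0.3001, 0.2219]
eef_rot: [-0.001, 0.707, 0.707, -0.0]
force: [-0.2, 0.5, 0.0]
width: 1.0
```

>>> {"fn": "jog_arm", "kwargs": {
  "plan": [0,0,0,0.982,0.0624,0,-1,0,0,0,0.982,0.0624,0,-1,0,0,0,0.982,0.0624,0,-1,0,0,0,0.982,0.0624,0,-1,0,0,0,0.982,0.0624,0,-1,0,0,0,0.982,0.0624,0,-1,0,0,0,0.982,0.0624,0,-1,0,0,0,0.982,0.0624,0,-1,0,0,0,0.982,0.0624,0.2,-1,0,0,0,0.982,0.0624,0.2,-1]
}}

```text
clock: 2.1
eef_pos: [0.4314, 0.1676, 0.1494]
eef_rot: [0.001, 0.708, 0.706, 0.002]
force: [1.1, -0.2, 0.2]
width: 1.0
```

>>> {"fn": "jog_arm", "kwargs": {
  "plan": [0,0,0,0,0,0,-1,0,0,0,0,0,0,-1,0,0,0,0,0,0,-1]
}}

```text
clock: 2.4
eef_pos: [0.4312, 0.165, 0.1501]
eef_rot: [0.001, 0.708, 0.706, 0.001]
force: [-0.1, 0.6, -0.5]
width: 0.999
```

Run:
```python
from h import *
o=r.get_obs();print(o["eef_pos"],o["eef_rot"])
for n in("scene","top"):
    p,d=r.camera(n);cv2.imwrite(f"pics/{n}1.png",p)
s=cv2.imread("pics/scene1.png");cv2.imwrite("pics/c1.png",cv2.resize(s[90:250,250:430],None,fx=3.7,fy=3.7,interpolation=cv2.INTER_CUBIC))
```

```text
[0.43120604 0.16496478 0.15007939] [0.00082128 0.7079247  0.70628699 0.00079516]
```

View pics/c1.png

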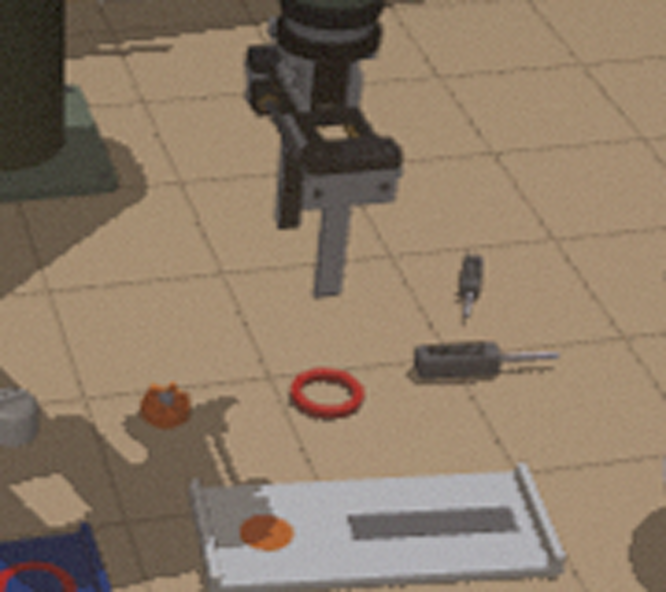

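>>> {"fn": "jog_arm", "kwargs": {
  "plan": [0,0,0,0.052,0.001,0.06,-1,0,0,0,0.052,0.001,0.15,-1,0,0,0,0.052,0.001,0.22,-1,0,0,0,0.052,0.001,0.245,-1,0,0,0,0.052,0.001,0.258,-1,0,0,0,0.052,0.001,0.262,-1,0,0,0,0.052,0.001,0.262,-1]
}}

```text
clock: 3.2
eef_pos: [0.4323, 0.1919, 0.0194]
eef_rot: [0.001, 0.707, 0.707, 0.001]
force: [0.0, -0.1, 0.5]
width: 1.0
```

>>> {"fn": "jog_arm", "kwargs": {
  "plan": [0,0,0,0,0,0,1,0,0,0,0,0,0,1,0,0,0,0,0,0,1,0,0,0,0,0,0,1,0,0,0,0,0,0,1,0,0,0,0,0,0,1]
}}

```text
clock: 3.8
eef_pos: [0.4308, 0.1919, 0.0181]
eef_rot: [0.0, 0.707, 0.707, 0.0]
force: [0.1, 0.6, 1.5]
width: 0.629
```

>>> {"fn": "jog_arm", "kwargs": {
  "plan": [0,0,0,0,0,-0.08,1,0,0,0,0,0,-0.16,1,0,0,0,-0.5476,0.379,-0.16,1,0,0,0,-0.5476,0.379,-0.16,1,0,0,0,-0.5476,0.379,-0.16,1,0,0,0,-0.5476,0.379,-0.16,1,0,0,0,-0.5476,0.379,-0.16,1,0,0,0,-0.5476,0.379,-0.16,1,0,0,0,-0.5476,0.379,-0.16,1,0,0,0,-0.5476,0.379,-0.16,1]
}}

```text
clock: 4.8
eef_pos: [0.6222, -0.0864, 0.0978]
eef_rot: [0.001, 0.709, 0.705, 0.0]
force: [-1.1, 0.6, -0.4]
width: 0.631
```

>>> {"fn": "jog_arm", "kwargs": {
  "plan": [0,0,0,0,0,0,1,0,0,0,0,0,0,1,0,0,0,0,0,0,1]
}}

```text
clock: 5.1
eef_pos: [0.619, -0.0805, 0.0975]
eef_rot: [-0.001, 0.707, 0.708, -0.0]
force: [0.1, -0.6, -0.7]
width: 0.629
```

Run:
```python
from h import *
o=r.get_obs();print(o["eef_pos"],o["eef_rot"],o["width"])
```

```text
[ 0.61896641 -0.08046844  0.0975197 ] [-6.54207550e-04  7.06573975e-01  7.07638839e-01 -2.52153489e-04] 0.6293350515110412
```

>>> {"fn": "jog_arm", "kwargs": {
  "plan": [0,0,0,0,0,0.06,1,0,0,0,0,0,0.1,1,0,0,0,0,0,0.1,1,0,0,0,0,0,0.1,1]
}}

```text
clock: 5.5
eef_pos: [0.6195, -0.081, 0.0479]
eef_rot: [-0.0, 0.707, 0.707, -0.0]
force: [0.4, 0.0, 0.3]
width: 0.629
```

Run:
```python
from h import *
for n in("scene","top"):
    p,d=r.camera(n);cv2.imwrite(f"pics/{n}2.png",p);o=r.get_obs();print(o["eef_pos"],o["eef_rot"],o["width"])
s=cv2.imread("pics/scene2.png");cv2.imwrite("pics/c2.png",cv2.resize(s[170:290,170:330],None,fx=4.5,fy=4.5,interpolation=cv2.INTER_CUBIC))
```

```text
[ 0.62048983 -0.08151038  0.04892378] [5.92523799e-04 7.06819874e-01 7.07393236e-01 3.53333912e-04] 0.6302777373630045
[ 0.62105195 -0.08183139  0.04947573] [1.15221286e-03 7.06910366e-01 7.07301888e-01 6.68556885e-04] 0.6325036510780356
```

View pics/c2.png

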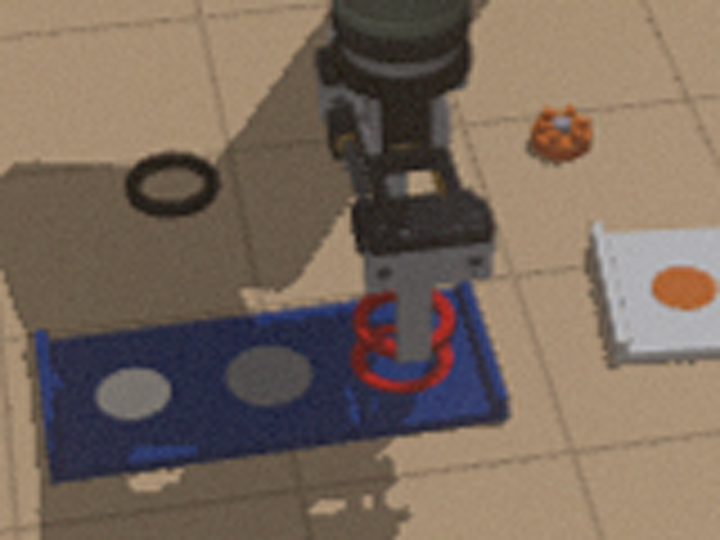

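>>> {"fn": "jog_arm", "kwargs": {
  "plan": [0,0,0,0,0,0.02,1,0,0,0,0,0,0.035,1,0,0,0,0,0,0.042,1,0,0,0,0,0,0.042,1,0,0,0,0,0,0.042,1]
}}

```text
clock: 6.1
eef_pos: [0.6199, -0.0821, 0.0266]
eef_rot: [-0.0, 0.707, 0.707, -0.0]
force: [0.1, 0.2, 0.3]
width: 0.634
```

Run:
```python
from h import *
o=r.get_obs();print(o["eef_pos"],o["eef_rot"],o["width"],o["force"])
```

```text
[ 0.61985849 -0.08210071  0.02656176] [-1.30511281e-04  7.07207309e-01  7.07006224e-01 -7.24984387e-05] 0.6337796006754303 [0.06841565 0.21672431 0.28161599]
```

>>> {"fn": "jog_arm", "kwargs": {
  "plan": [0,0,0,0,0.001,0.001,1,0,0,0,0,0.001,0.001,1,0,0,0,0,0.001,0.001,-1,0,0,0,0,0.001,0.001,-1,0,0,0,0,0.001,0.001,-1,0,0,0,0,0.001,0.001,-1,0,0,0,0,0.001,-0.04,-1,0,0,0,0,0.001,-0.12,-1,0,0,0,-0.05,0.001,-0.2,-1]
}}

```text
clock: 7.0
eef_pos: [0.6193, -0.1044, 0.1266]
eef_rot: [-0.002, 0.706, 0.708, -0.0]
force: [1.3, -0.9, -0.2]
width: 0.998
```

>>> {"fn": "jog_arm", "kwargs": {
  "plan": [0,0,0,-0.446,-0.439,0,-1,0,0,0,-0.446,-0.439,0,-1,0,0,0,-0.446,-0.439,0,-1,0,0,0,-0.446,-0.439,0,-1,0,0,0,-0.446,-0.439,0,-1,0,0,0,-0.446,-0.439,0,-1,0,0,0,-0.446,-0.439,0,-1,0,0,0,-0.446,-0.439,0.06,-1,0,0,0,-0.446,-0.439,0.08,-1,0,0,0,-0.446,-0.439,0.08,-1]
}}

```text
clock: 8.0
eef_pos: [0.4, -0.328, 0.0848]
eef_rot: [-0.003, 0.707, 0.707, 0.0]
force: [-0.3, -0.1, -0.4]
width: 1.0
```

Run:
```python
from h import *
for n in("top","scene"):
    p,d=r.camera(n);cv2.imwrite(f"pics/{n}3.png",p);o=r.get_obs();print(o["eef_pos"],o["eef_rot"])
t=cv2.imread("pics/top3.png");t=cv2.resize(t[135:255,275:420],None,fx=4,fy=4,interpolation=cv2.INTER_CUBIC)
s=cv2.imread("pics/scene3.png");s=cv2.resize(s[140:280,120:300],None,fx=4,fy=4,interpolation=cv2.INTER_CUBIC)
cv2.imwrite("pics/c3.png",s);cv2.imwrite("pics/c3t.png",t)
```

```text
[ 0.40087527 -0.32871586  0.08604561] [-1.28976299e-03  7.06778113e-01  7.07434089e-01  2.12121136e-04]
[ 0.40156664 -0.329392    0.08697592] [-1.67988901e-04  7.06681479e-01  7.07531800e-01  1.04048752e-04]
```

View pics/c3.png

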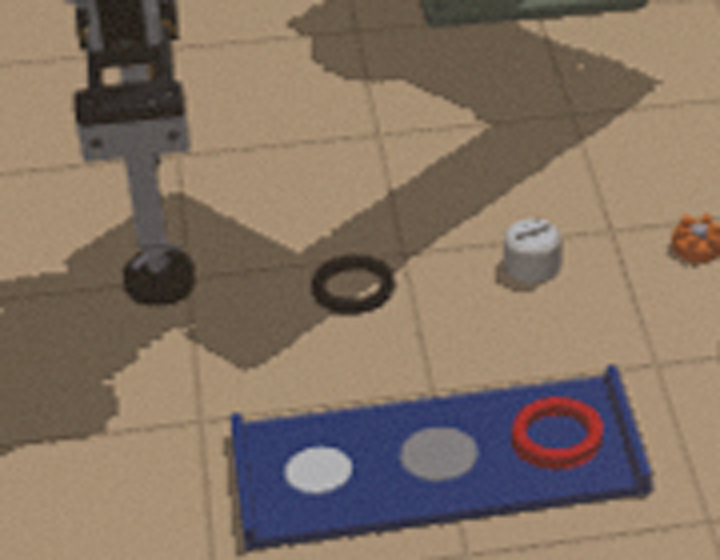

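View pics/c3t.png

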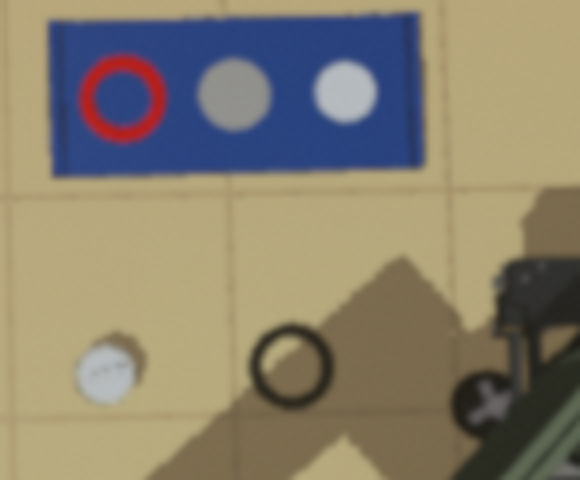

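>>> {"fn": "jog_arm", "kwargs": {
  "plan": [0,0,0,-0.001,-0.001,0.05,-1,0,0,0,-0.001,-0.001,0.1,-1,0,0,0,-0.001,-0.001,0.125,-1,0,0,0,-0.001,-0.001,0.134,-1,0,0,0,-0.001,-0.001,0.134,-1,0,0,0,-0.001,-0.001,0.134,1,0,0,0,-0.001,-0.001,0.134,1,0,0,0,-0.001,-0.001,0.134,1,0,0,0,-0.001,-0.001,0.134,1,0,0,0,-0.001,-0.001,0.134,1]
}}

```text
clock: 9.1
eef_pos: [0.4006, -0.3307, 0.0202]
eef_rot: [0.0, 0.707, 0.707, -0.0]
force: [0.4, -0.4, -0.3]
width: 0.611
```

>>> {"fn": "jog_arm", "kwargs": {
  "plan": [0,0,0,0,0,0,1,0,0,0,0,0,0,1]
}}

```text
clock: 9.3
eef_pos: [0.4006, -0.3307, 0.0201]
eef_rot: [0.0, 0.707, 0.707, 0.0]
force: [0.8, 0.3, 1.0]
width: 0.518
```

Run:
```python
from h import *
o=r.get_obs();print(o["eef_pos"],o["eef_rot"],o["width"]*94,o["force"])
p=cv2.imread("pics/top3.png");b,g,rr=[p[...,i].astype(int) for i in range(3)]
m=((rr-g>45)&(rr-b>45)&(g<75)).astype(np.uint8);m[:140]=0;m[180:]=0;m[:,:285]=0;m[:,330:]=0
c=max(cv2.findContours(m,0,1)[0],key=cv2.contourArea);f=m*0;cv2.drawContours(f,[c],-1,1,-1);M=cv2.moments(f,True);print(f.sum(),ray("top",M['m10']/M['m00'],M['m01']/M['m00'],.016),M['m10']/M['m00'],M['m01']/M['m00'])
```

```text
[ 0.40062234 -0.33065162  0.02005111] [2.55719106e-04 7.07203129e-01 7.07010370e-01 7.67638509e-05] 48.661670893326296 [0.78394569 0.30863755 0.98902207]
362 [ 0.618755   -0.08192873] 305.19060773480663 159.16022099447514
```

>>> {"fn": "jog_arm", "kwargs": {
  "plan": [0,0,0,0,0,-0.06,1,0,0,0,0,0,-0.16,1,0,0,0,0.338,0.444,-0.16,1,0,0,0,0.338,0.444,-0.16,1,0,0,0,0.338,0.444,-0.16,1,0,0,0,0.338,0.444,-0.16,1,0,0,0,0.338,0.444,-0.16,1,0,0,0,0.338,0.444,-0.16,1,0,0,0,0.338,0.444,-0.1,1,0,0,0,0.338,0.444,-0.06,1]
}}

```text
clock: 10.3
eef_pos: [0.6228, -0.1601, 0.0484]
eef_rot: [-0.0, 0.706, 0.708, -0.0]
force: [-1.1, -0.2, -1.9]
width: 0.518
```

>>> {"fn": "jog_arm", "kwargs": {
  "plan": [0,0,0,0,0,0,1,0,0,0,0,0,0,1,0,0,0,0,0,0,1,0,0,0,0,0,0,1]
}}

```text
clock: 10.7
eef_pos: [0.6235, -0.1623, 0.0516]
eef_rot: [0.001, 0.707, 0.707, 0.001]
force: [0.1, -0.2, -0.1]
width: 0.519
```

Run:
```python
from h import *
o=r.get_obs();print(o["eef_pos"],o["eef_rot"],o["width"]*94,o["force"])
for n in("scene",):
    p,d=r.camera(n);cv2.imwrite(f"pics/{n}4.png",p);o=r.get_obs();print(o["eef_pos"],o["eef_rot"])
cv2.imwrite("pics/c4.png",cv2.resize(p[170:290,150:310],None,fx=4.5,fy=4.5,interpolation=cv2.INTER_CUBIC))
```

```text
[ 0.62349585 -0.16233912  0.05162238] [1.39614928e-03 7.07347763e-01 7.06864101e-01 5.79943721e-04] 48.782456484283045 [ 0.05728393 -0.19838121 -0.13978854]
[ 0.62337314 -0.16224815  0.05148316] [1.26535387e-03 7.07331971e-01 7.06880190e-01 5.26640887e-04]
```

View pics/c4.png

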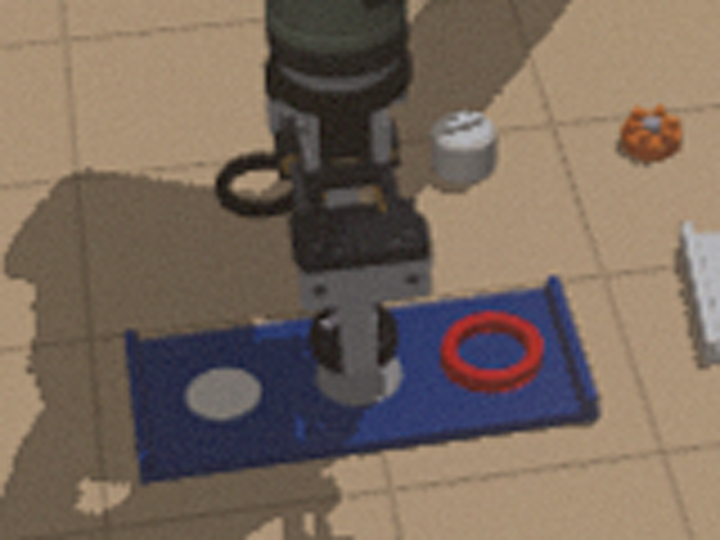

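>>> {"fn": "jog_arm", "kwargs": {
  "plan": [0,0,0,0,0,0.02,1,0,0,0,0,0,0.035,1,0,0,0,0,0,0.042,1,0,0,0,0,0,0.043,1,0,0,0,0,0,0.043,1,0,0,0,0,0,0.043,1]
}}

```text
clock: 11.35
eef_pos: [0.6224, -0.1615, 0.0281]
eef_rot: [0.0, 0.707, 0.707, 0.0]
force: [0.1, 1.0, -0.2]
width: 0.515
```

Run:
```python
from h import *
o=r.get_obs();print(o["eef_pos"],o["eef_rot"],o["width"]*94,o["force"])
```

```text
[ 0.62244305 -0.16151388  0.0280821 ] [1.83076651e-05 7.07166694e-01 7.07046862e-01 3.31353949e-05] 48.40171087091501 [ 0.08933772  1.03860567 -0.23950623]
```

>>> {"fn": "jog_arm", "kwargs": {
  "plan": [0,0,0,0,0,0.001,-1,0,0,0,0,0,0.001,-1,0,0,0,0,0,0.001,-1,0,0,0,0,0,0.001,-1,0,0,0,0,0,-0.05,-1,0,0,0,0,0,-0.14,-1,0,0,0,0,0,-0.16,-1,0,0,0,0.193,-0.391,-0.16,-1,0,0,0,0.193,-0.391,-0.16,-1]
}}

```text
clock: 12.25
eef_pos: [0.5331, -0.1176, 0.1088]
eef_rot: [0.001, 0.707, 0.707, 0.001]
force: [0.6, 0.2, 0.2]
width: 0.993
```

>>> {"fn": "jog_arm", "kwargs": {
  "plan": [0,0,0,0.11,-0.23,0,-1,0,0,0,0.11,-0.23,0,-1,0,0,0,0.11,-0.23,0,-1,0,0,0,0.11,-0.23,0,-1,0,0,0,0.11,-0.23,0,-1]
}}

```text
clock: 12.75
eef_pos: [0.4183, -0.0624, 0.1087]
eef_rot: [0.001, 0.707, 0.707, 0.0]
force: [2.2, 0.2, 1.1]
width: 0.996
```

Run:
```python
from h import *
for n in("top","scene"):
    p,d=r.camera(n);cv2.imwrite(f"pics/{n}5.png",p);o=r.get_obs();print(o["eef_pos"],o["eef_rot"])
t=cv2.imread("pics/top5.png");t=cv2.resize(t[135:255,275:420],None,fx=4,fy=4,interpolation=cv2.INTER_CUBIC)
s=cv2.imread("pics/scene5.png");s=cv2.resize(s[140:280,150:330],None,fx=4,fy=4,interpolation=cv2.INTER_CUBIC)
cv2.imwrite("pics/c5.png",s);cv2.imwrite("pics/c5t.png",t)
```

```text
[ 0.41916475 -0.06285455  0.10896151] [1.17258908e-03 7.07211637e-01 7.07000750e-01 5.14946265e-04]
[ 0.41949763 -0.06304184  0.10898071] [1.10531393e-03 7.07270300e-01 7.06942190e-01 4.90310102e-04]
```

View pics/c5.png

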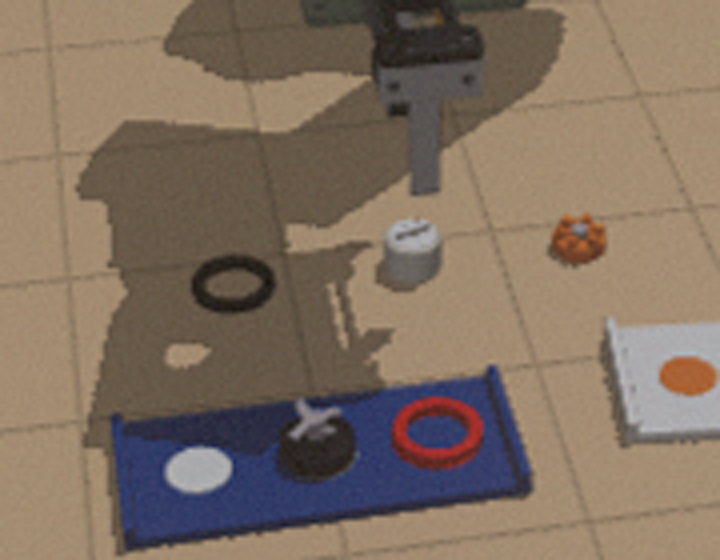

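View pics/c5t.png

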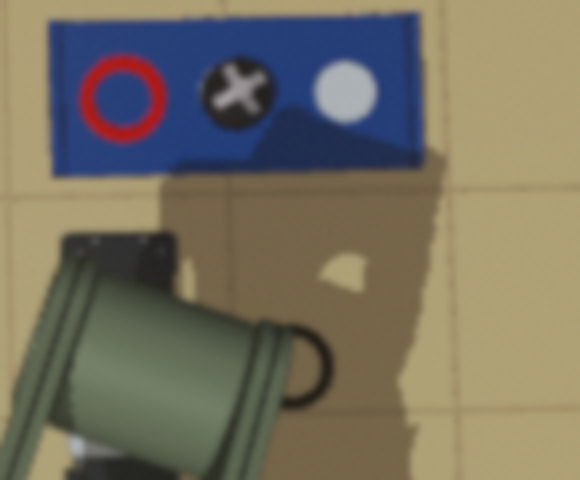

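>>> {"fn": "jog_arm", "kwargs": {
  "plan": [0,0,0,-0.004,0.0155,0,-1,0,0,0,-0.004,0.0155,0.08,-1,0,0,0,-0.004,0.0155,0.14,-1,0,0,0,-0.004,0.0155,0.165,-1,0,0,0,-0.004,0.0155,0.174,-1,0,0,0,-0.004,0.0155,0.174,1,0,0,0,-0.004,0.0155,0.174,1,0,0,0,-0.004,0.0155,0.174,1,0,0,0,-0.004,0.0155,0.174,1,0,0,0,-0.004,0.0155,0.174,1]
}}

```text
clock: 13.85
eef_pos: [0.4261, -0.0645, 0.022]
eef_rot: [0.001, 0.707, 0.707, 0.0]
force: [0.9, 0.0, -0.4]
width: 0.609
```

>>> {"fn": "jog_arm", "kwargs": {
  "plan": [0,0,0,0,0,0,1,0,0,0,0,0,0,1,0,0,0,0,0,0,1,0,0,0,0,0,0,1]
}}

```text
clock: 14.25
eef_pos: [0.4259, -0.0643, 0.0217]
eef_rot: [0.0, 0.707, 0.707, 0.0]
force: [0.0, 0.6, 2.3]
width: 0.441
```

Run:
```python
from h import *
o=r.get_obs();print(o["eef_pos"],o["eef_rot"],o["width"]*94,o["force"])
```

```text
[ 0.4259014  -0.06434721  0.02166036] [3.10867918e-04 7.07188159e-01 7.07025303e-01 1.77140440e-04] 41.477938824934675 [0.02210194 0.6168181  2.3403196 ]
```

>>> {"fn": "jog_arm", "kwargs": {
  "plan": [0,0,0,0,0,-0.06,1,0,0,0,0,0,-0.16,1,0,0,0,-0.348,0.3946,-0.16,1,0,0,0,-0.348,0.3946,-0.16,1,0,0,0,-0.348,0.3946,-0.16,1,0,0,0,-0.348,0.3946,-0.16,1,0,0,0,-0.348,0.3946,-0.16,1,0,0,0,-0.348,0.3946,-0.16,1,0,0,0,-0.348,0.3946,-0.1,1,0,0,0,-0.348,0.3946,-0.06,1]
}}

```text
clock: 15.25
eef_pos: [0.6225, -0.2387, 0.0493]
eef_rot: [-0.001, 0.707, 0.707, -0.0]
force: [-0.3, 0.3, -0.4]
width: 0.439
```

>>> {"fn": "jog_arm", "kwargs": {
  "plan": [0,0,0,0,0,0,1,0,0,0,0,0,0,1,0,0,0,0,0,0,1,0,0,0,0,0,0,1]
}}

```text
clock: 15.65
eef_pos: [0.6239, -0.2388, 0.0532]
eef_rot: [0.001, 0.707, 0.707, 0.0]
force: [-0.3, 0.2, -1.1]
width: 0.442
```

Run:
```python
from h import *
o=r.get_obs();print(o["eef_pos"],o["eef_rot"],o["width"]*94,o["force"])
for n in("scene","top"):
    p,d=r.camera(n);cv2.imwrite(f"pics/{n}6.png",p);o=r.get_obs();print(o["eef_pos"],o["eef_rot"])
p=cv2.imread("pics/scene6.png")
cv2.imwrite("pics/c6.png",cv2.resize(p[170:290,150:310],None,fx=4.5,fy=4.5,interpolation=cv2.INTER_CUBIC))
```

```text
[ 0.62394946 -0.23875298  0.05323164] [1.49196998e-03 7.07099263e-01 7.07112577e-01 4.58340022e-04] 41.51737701455469 [-0.25130567  0.15781082 -1.08099727]
[ 0.62383075 -0.23872475  0.05312514] [1.38972885e-03 7.07118928e-01 7.07093149e-01 4.11909263e-04]
[ 0.62364393 -0.23866085  0.05291261] [1.19302007e-03 7.07122513e-01 7.07089959e-01 3.44740010e-04]
```

View pics/c6.png

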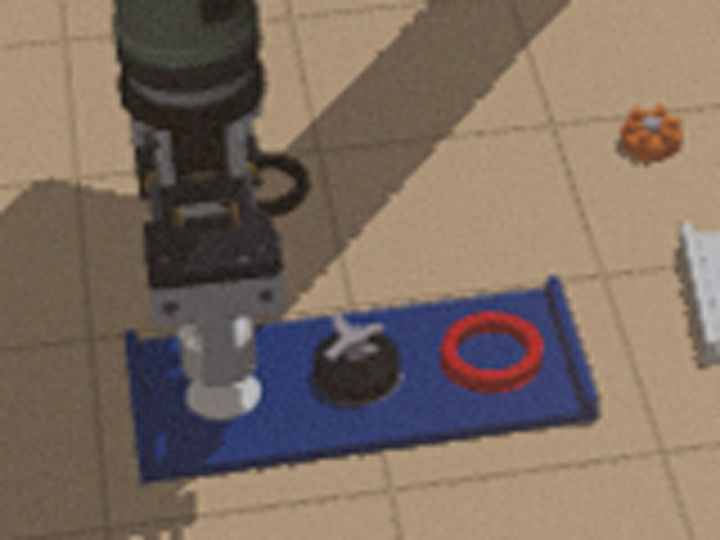

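>>> {"fn": "jog_arm", "kwargs": {
  "plan": [0,0,0,0,0,0.02,1,0,0,0,0,0,0.036,1,0,0,0,0,0,0.043,1,0,0,0,0,0,0.044,1,0,0,0,0,0,0.044,1,0,0,0,0,0,0.044,1]
}}

```text
clock: 16.35
eef_pos: [0.622, -0.2379, 0.0296]
eef_rot: [-0.001, 0.707, 0.707, -0.0]
force: [-2.9, 1.1, 4.9]
width: 0.439
```

Run:
```python
from h import *
o=r.get_obs();print(o["eef_pos"],o["eef_rot"],o["width"]*94,o["force"])
```

```text
[ 0.62203807 -0.23788937  0.02955838] [-1.11430390e-03  7.07111056e-01  7.07101486e-01 -4.48959550e-04] 41.30392780613612 [-2.92265879  1.12988428  4.85589429]
```

>>> {"fn": "jog_arm", "kwargs": {
  "plan": [0,0,0,0,0,0,-1,0,0,0,0,0,0,-1,0,0,0,0,0,0,-1,0,0,0,0,0,0,-1,0,0,0,0,0,-0.05,-1,0,0,0,0,0,-0.14,-1,0,0,0,0,0,-0.16,-1,0,0,0,0.1,-0.4,-0.16,-1,0,0,0,0.2,-0.4,-0.16,-1,0,0,0,0.3,-0.4,-0.16,-1]
}}

```text
clock: 17.35
eef_pos: [0.4944, -0.1652, 0.1087]
eef_rot: [-0.0, 0.708, 0.706, -0.0]
force: [0.4, -0.3, 0.6]
width: 1.0
```

>>> {"fn": "jog_arm", "kwargs": {
  "plan": [0,0,0,0.5,0,0,-1,0,0,0,0.5,0,0,-1,0,0,0,0.5,0,0,-1,0,0,0,0.5,0,0,-1,0,0,0,0.5,0,0,-1,0,0,0,0.5,0,0,-1,0,0,0,0.5,0,0,-1,0,0,0,0.5,0,0,-1]
}}

```text
clock: 18.15
eef_pos: [0.4965, 0.0842, 0.1091]
eef_rot: [0.0, 0.707, 0.707, -0.0]
force: [1.1, 0.2, 0.0]
width: 1.001
```

Run:
```python
from h import *
o=r.get_obs();print(o["eef_pos"],o["eef_rot"])
for n in("top","scene"):
    p,d=r.camera(n);cv2.imwrite(f"pics/{n}7.png",p);o=r.get_obs();print(o["eef_pos"],o["eef_rot"])
t=cv2.imread("pics/top7.png");t=cv2.resize(t[130:260,230:420],None,fx=4,fy=4,interpolation=cv2.INTER_CUBIC)
cv2.imwrite("pics/c7t.png",t)
```

```text
[0.49647116 0.08418545 0.10909198] [ 6.22574480e-05  7.07397020e-01  7.06816366e-01 -2.78543728e-04]
[0.49657628 0.08375108 0.10916255] [ 6.02565077e-05  7.07775515e-01  7.06437376e-01 -2.24271340e-04]
[0.49662579 0.08355475 0.10918201] [ 3.49845057e-06  7.07993981e-01  7.06218445e-01 -1.75255856e-04]
```

View pics/scene7.png

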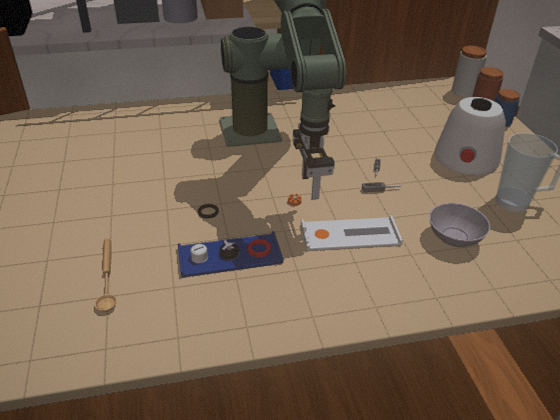

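View pics/c7t.png

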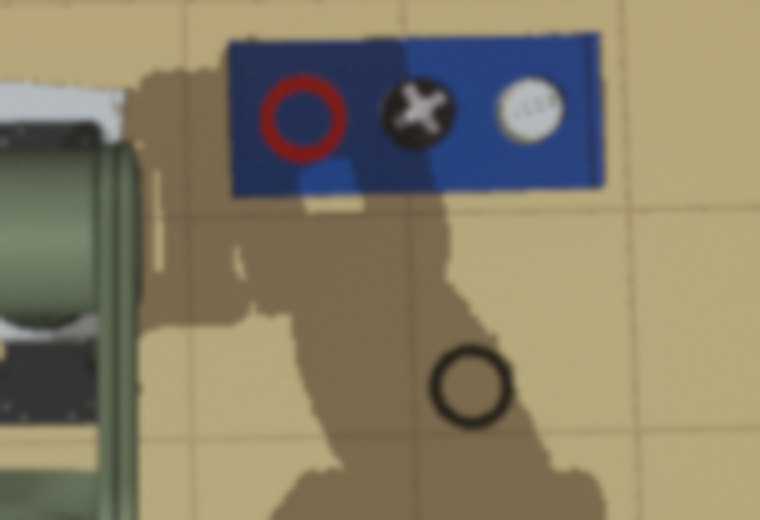

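>>> {"fn": "jog_arm", "kwargs": {
  "plan": [0,0,0.0127,0.465,-0.154,0,-1,0,0,0.0127,0.465,-0.154,0,-1,0,0,0.0127,0.465,-0.154,0,-1,0,0,0.0127,0.465,-0.154,0,-1,0,0,0.0127,0.465,-0.154,0,-1,0,0,0.0127,0.465,-0.154,0,-1,0,0,0.0127,0.465,-0.154,0.04,-1,0,0,0.0127,0.465,-0.154,0.06,-1,0,0,0.0127,0.465,-0.154,0.06,-1,0,0,0.0127,0.465,-0.154,0.06,-1]
}}

```text
clock: 19.25
eef_pos: [0.4201, 0.3162, 0.0792]
eef_rot: [-0.0, 0.736, 0.677, -0.0]
force: [-0.6, -0.3, 0.5]
width: 1.002
```

Run:
```python
from h import *
for n in("scene","top"):
    p,d=r.camera(n);cv2.imwrite(f"pics/{n}8.png",p);o=r.get_obs();print(o["eef_pos"],o["eef_rot"],2*np.arctan2(o["eef_rot"][2],o["eef_rot"][1])-np.pi/2)
s=cv2.imread("pics/scene8.png");s=cv2.resize(s[130:250,290:430],None,fx=4.5,fy=4.5,interpolation=cv2.INTER_CUBIC)
cv2.imwrite("pics/c8.png",s)
```

```text
[0.42039009 0.31668278 0.07969126] [7.34209853e-05 7.35473317e-01 6.77553663e-01 1.67951738e-04] -0.08193367832926901
[0.42051217 0.31697343 0.07997125] [1.75215619e-04 7.35337114e-01 6.77701302e-01 4.93938962e-04] -0.08153193911521406
```

View pics/c8.png

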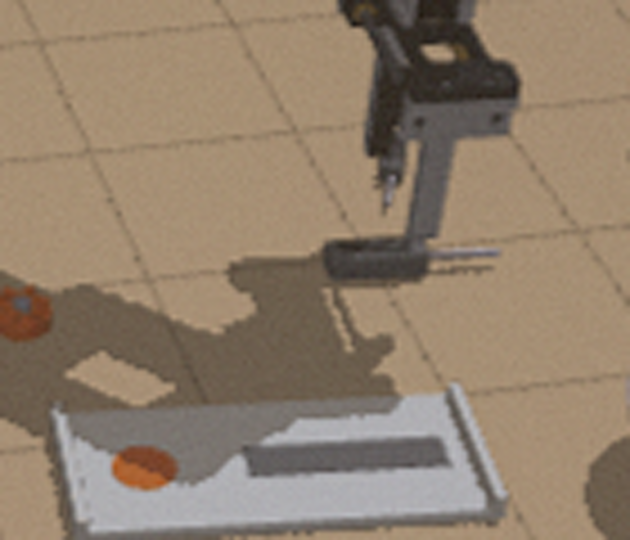

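>>> {"fn": "jog_arm", "kwargs": {
  "plan": [0,0,0,0,0,0.05,-1,0,0,0,0,0,0.09,-1,0,0,0,0,0,0.112,-1,0,0,0,0,0,0.119,-1,0,0,0,0,0,0.119,1,0,0,0,0,0,0.119,1,0,0,0,0,0,0.119,1,0,0,0,0,0,0.119,1,0,0,0,0,0,0.119,1,0,0,0,0,0,0.119,1]
}}

```text
clock: 20.35
eef_pos: [0.4197, 0.3176, 0.0201]
eef_rot: [0.0, 0.735, 0.678, 0.0]
force: [-0.1, -0.2, 0.9]
width: 0.524
```

>>> {"fn": "jog_arm", "kwargs": {
  "plan": [0,0,0,0,0,0,1,0,0,0,0,0,0,1,0,0,0,0,0,0,1,0,0,0,0,0,0,1,0,0,0,0,0,0,1,0,0,0,0,0,0,1]
}}

```text
clock: 20.95
eef_pos: [0.4195, 0.3175, 0.0198]
eef_rot: [-0.0, 0.735, 0.678, -0.0]
force: [-0.5, -0.2, 0.2]
width: 0.255
```

Run:
```python
from h import *
o=r.get_obs();print(o["eef_pos"],o["eef_rot"],o["width"]*94,o["force"],2*np.arctan2(o["eef_rot"][2],o["eef_rot"][1])-np.pi/2)
```

```text
[0.41950998 0.31752931 0.01981414] [-1.29251069e-05  7.34811120e-01  6.78271787e-01 -2.71162040e-05] 23.954232274559086 [-0.48041092 -0.16195457  0.21633654] -0.0799800065487406
```

>>> {"fn": "jog_arm", "kwargs": {
  "plan": [0,0,0,0,0,-0.06,1,0,0,0,0,0,-0.14,1,0,0,0.0037,-0.1895,0.3872,-0.14,1,0,0,0.0037,-0.1895,0.3872,-0.14,1,0,0,0.0037,-0.1895,0.3872,-0.14,1,0,0,0.0037,-0.1895,0.3872,-0.14,1,0,0,0.0037,-0.1895,0.3872,-0.14,1,0,0,0.0037,-0.1895,0.3872,-0.1,1,0,0,0.0037,-0.1895,0.3872,-0.06,1,0,0,0.0037,-0.1895,0.3872,-0.06,1]
}}

```text
clock: 21.95
eef_pos: [0.6013, 0.207, 0.0459]
eef_rot: [-0.002, 0.743, 0.67, -0.004]
force: [-0.6, 0.4, -0.1]
width: 0.251
```

>>> {"fn": "jog_arm", "kwargs": {
  "plan": [0,0,0,0,0,0,1,0,0,0,0,0,0,1,0,0,0,0,0,0,1,0,0,0,0,0,0,1]
}}

```text
clock: 22.35
eef_pos: [0.6056, 0.208, 0.0511]
eef_rot: [0.001, 0.743, 0.67, 0.001]
force: [1.0, -0.1, -0.7]
width: 0.252
```

Run:
```python
from h import *
for n in("scene","top"):
    p,d=r.camera(n);cv2.imwrite(f"pics/{n}9.png",p);o=r.get_obs();print(o["eef_pos"],o["eef_rot"],2*np.arctan2(o["eef_rot"][2],o["eef_rot"][1])-np.pi/2,o["width"])
s=cv2.imread("pics/scene9.png");s=cv2.resize(s[150:270,290:430],None,fx=4.5,fy=4.5,interpolation=cv2.INTER_CUBIC)
cv2.imwrite("pics/c9.png",s)
```

```text
[0.60548199 0.20792751 0.05087728] [4.22282821e-04 7.42557039e-01 6.69782311e-01 7.21514722e-04] -0.1029645201181364 0.2508098693921053
[0.60534082 0.20782325 0.05062876] [3.16775898e-04 7.42584675e-01 6.69751914e-01 5.22502205e-04] -0.10304668342372181 0.2532557974111878
```

View pics/c9.png

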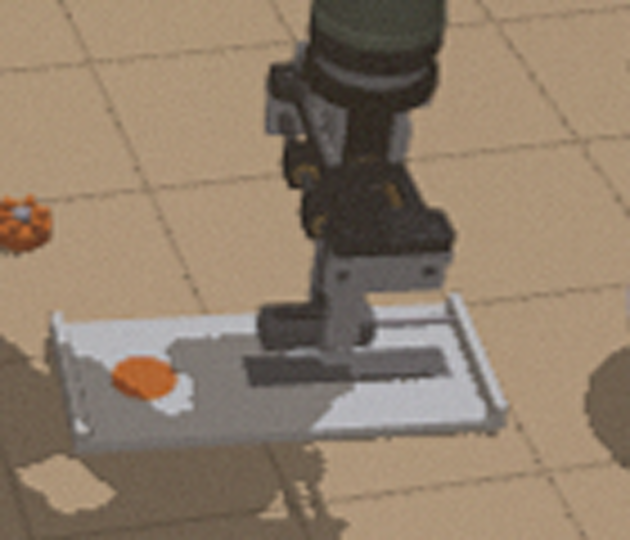

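>>> {"fn": "jog_arm", "kwargs": {
  "plan": [0,0,0,0,0,0.02,1,0,0,0,0,0,0.036,1,0,0,0,0,0,0.043,1,0,0,0,0,0,0.044,1,0,0,0,0,0,0.044,1,0,0,0,0,0,0.044,1]
}}

```text
clock: 23.05
eef_pos: [0.6045, 0.2075, 0.0278]
eef_rot: [-0.0, 0.743, 0.67, -0.001]
force: [-1.5, -0.9, 3.4]
width: 0.256
```

Run:
```python
from h import *
o=r.get_obs();print(o["eef_pos"],o["eef_rot"],o["width"]*94,o["force"])
```

```text
[0.60447147 0.20747352 0.0277556 ] [-3.06636098e-04  7.42638149e-01  6.69692557e-01 -6.03549236e-04] 24.025529747821675 [-1.54223164 -0.88124241  3.40267726]
```

>>> {"fn": "jog_arm", "kwargs": {
  "plan": [0,0,0,0,0,0,-1,0,0,0,0,0,0,-1,0,0,0,0,0,0,-1,0,0,0,0,0,0,-1,0,0,0,0,0,-0.05,-1,0,0,0,0,0,-0.14,-1,0,0,0,0,0,-0.16,-1,0,0,0,-0.332,-0.3175,-0.16,-1,0,0,0,-0.332,-0.3175,-0.16,-1,0,0,0,-0.332,-0.3175,-0.16,-1]
}}

```text
clock: 24.05
eef_pos: [0.4894, 0.1097, 0.1074]
eef_rot: [0.0, 0.742, 0.67, 0.0]
force: [-0.3, -0.8, 0.4]
width: 1.0
```

>>> {"fn": "jog_arm", "kwargs": {
  "plan": [0,0,0,-0.1,-0.1,0,-1,0,0,0,-0.1,-0.1,0,-1,0,0,0,-0.1,-0.1,0,-1,0,0,0,-0.1,-0.1,0,-1]
}}

```text
clock: 24.45
eef_pos: [0.4366, 0.0659, 0.1082]
eef_rot: [0.0, 0.743, 0.669, 0.001]
force: [-0.1, 0.6, -0.7]
width: 1.003
```

Run:
```python
from h import *
for n in("scene","top"):
    p,d=r.camera(n);cv2.imwrite(f"pics/{n}10.png",p);o=r.get_obs();print(o["eef_pos"],o["eef_rot"],2*np.arctan2(o["eef_rot"][2],o["eef_rot"][1])-np.pi/2)
s=cv2.imread("pics/scene10.png");s=cv2.resize(s[150:270,270:430],None,fx=4.5,fy=4.5,interpolation=cv2.INTER_CUBIC)
cv2.imwrite("pics/c10.png",s)
s=cv2.imread("pics/top10.png");s=cv2.resize(s[135:255,130:275],None,fx=5,fy=5,interpolation=cv2.INTER_CUBIC)
cv2.imwrite("pics/c10t.png",s)
```

```text
[0.43724014 0.06620157 0.10834053] [6.11410532e-04 7.42689560e-01 6.69634990e-01 9.07551706e-04] -0.10336083049616351
[0.4373689  0.06636957 0.10829879] [5.43479485e-04 7.42488148e-01 6.69858528e-01 7.79282007e-04] -0.1027590458767782
```

View pics/c10.png

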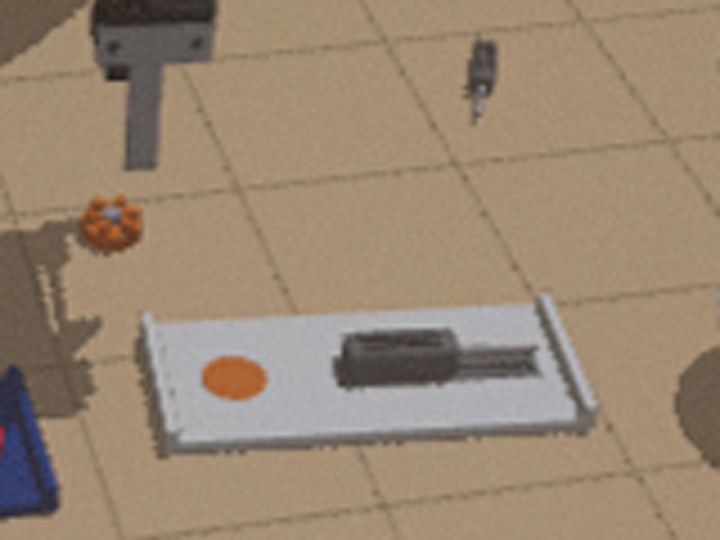

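View pics/c10t.png

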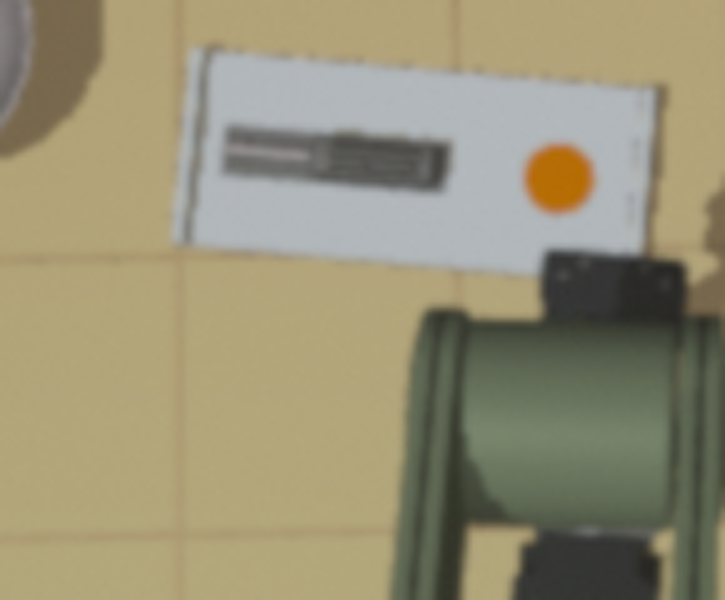

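>>> {"fn": "jog_arm", "kwargs": {
  "plan": [0,0,0,-0.017,-0.0133,0.04,-1,0,0,0,-0.017,-0.0133,0.1,-1,0,0,0,-0.017,-0.0133,0.15,-1,0,0,0,-0.017,-0.0133,0.17,-1,0,0,0,-0.017,-0.0133,0.176,-1,0,0,0,-0.017,-0.0133,0.176,1,0,0,0,-0.017,-0.0133,0.176,1,0,0,0,-0.017,-0.0133,0.176,1,0,0,0,-0.017,-0.0133,0.176,1,0,0,0,-0.017,-0.0133,0.176,1]
}}

```text
clock: 25.55
eef_pos: [0.4288, 0.0581, 0.0204]
eef_rot: [0.0, 0.743, 0.67, 0.0]
force: [-0.2, 0.3, 0.9]
width: 0.609
```

>>> {"fn": "jog_arm", "kwargs": {
  "plan": [0,0,0,0,0,0,1,0,0,0,0,0,0,1,0,0,0,0,0,0,1,0,0,0,0,0,0,1,0,0,0,0,0,0,1]
}}

```text
clock: 26.05
eef_pos: [0.4285, 0.0581, 0.02]
eef_rot: [0.0, 0.743, 0.67, 0.0]
force: [-1.4, -0.7, 1.3]
width: 0.419
```

Run:
```python
from h import *
o=r.get_obs();print(o["eef_pos"],o["eef_rot"],o["width"]*94,o["force"],2*np.arctan2(o["eef_rot"][2],o["eef_rot"][1])-np.pi/2)
```

```text
[0.4285088  0.05809218 0.0200177 ] [1.38642610e-04 7.42667536e-01 6.69660283e-01 1.31539925e-04] 39.4027772891588 [-1.38634729 -0.7347834   1.29938201] -0.10329376298785409
```

>>> {"fn": "jog_arm", "kwargs": {
  "plan": [0,0,0,0,0,-0.06,1,0,0,0,0,0,-0.14,1,0,0,0,0.1095,0.3202,-0.14,1,0,0,0,0.1095,0.3202,-0.14,1,0,0,0,0.1095,0.3202,-0.14,1,0,0,0,0.1095,0.3202,-0.14,1,0,0,0,0.1095,0.3202,-0.1,1,0,0,0,0.1095,0.3202,-0.06,1,0,0,0,0.1095,0.3202,-0.06,1,0,0,0,0.1095,0.3202,-0.06,1]
}}

```text
clock: 27.05
eef_pos: [0.5923, 0.0961, 0.0491]
eef_rot: [-0.001, 0.743, 0.67, -0.001]
force: [-0.7, -0.3, 0.7]
width: 0.414
```

>>> {"fn": "jog_arm", "kwargs": {
  "plan": [0,0,0,0,0,0,1,0,0,0,0,0,0,1,0,0,0,0,0,0,1]
}}

```text
clock: 27.35
eef_pos: [0.5939, 0.0961, 0.051]
eef_rot: [0.001, 0.743, 0.67, 0.001]
force: [-0.3, 0.7, -1.5]
width: 0.417
```

Run:
```python
from h import *
for n in("scene","top"):
    p,d=r.camera(n);cv2.imwrite(f"pics/{n}11.png",p);o=r.get_obs();print(o["eef_pos"],o["eef_rot"],o["width"])
s=cv2.imread("pics/scene11.png");s=cv2.resize(s[150:270,270:430],None,fx=4.5,fy=4.5,interpolation=cv2.INTER_CUBIC)
cv2.imwrite("pics/c11.png",s)
```

```text
[0.59377698 0.09608362 0.05085817] [5.60838243e-04 7.42649461e-01 6.69679813e-01 6.41696807e-04] 0.4159461278237571
[0.59360161 0.09609347 0.05062887] [4.13989134e-04 7.42645399e-01 6.69684551e-01 4.91438085e-04] 0.4171743990186544
```

View pics/c11.png

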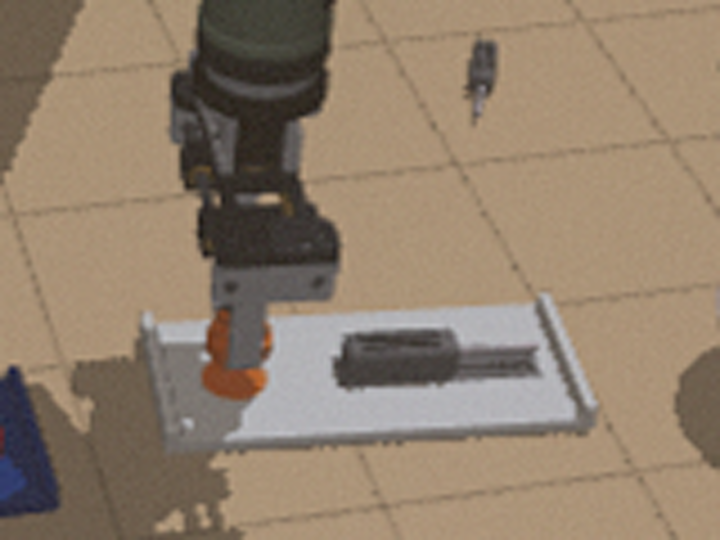

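>>> {"fn": "jog_arm", "kwargs": {
  "plan": [0,0,0,0,0,0.02,1,0,0,0,0,0,0.036,1,0,0,0,0,0,0.042,1,0,0,0,0,0,0.0435,1,0,0,0,0,0,0.0435,1,0,0,0,0,0,0.0435,1]
}}

```text
clock: 28.05
eef_pos: [0.5925, 0.0961, 0.0279]
eef_rot: [-0.001, 0.743, 0.67, -0.001]
force: [-2.2, 0.2, 3.5]
width: 0.414
```

Run:
```python
from h import *
o=r.get_obs();print(o["eef_pos"],o["eef_rot"],o["width"]*94,o["force"])
```

```text
[0.5924983  0.09612808 0.02789589] [-5.68324251e-04  7.42607427e-01  6.69726418e-01 -6.41438957e-04] 38.88221332984607 [-2.21910571  0.22286748  3.53326562]
```

Next I release, lift and back away to (0.4, 0.1, 0.3) so the top camera can see all the marks.

>>> {"fn": "jog_arm", "kwargs": {
  "plan": [0,0,0,0,0,0,-1,0,0,0,0,0,0,-1,0,0,0,0,0,0,-1,0,0,0,0,0,0,-1,0,0,0,0,0,-0.05,-1,0,0,0,0,0,-0.14,-1,0,0,0,0,0,-0.2,-1,0,0,0,0,-0.42,-0.24,-1,0,0,0,0,-0.42,-0.24,-1,0,0,0,0,-0.42,-0.24,-1]
}}

```text
clock: 29.05
eef_pos: [0.4433, 0.1115, 0.1426]
eef_rot: [0.0, 0.743, 0.669, 0.0]
force: [-0.0, 0.3, 1.0]
width: 1.001
```

>>> {"fn": "jog_arm", "kwargs": {
  "plan": [0,0,0,0,-0.16,0,-1,0,0,0,0,-0.16,0,-1,0,0,0,0,-0.16,0,-1,0,0,0,0,-0.16,0,-1]
}}

```text
clock: 29.45
eef_pos: [0.3656, 0.1198, 0.1428]
eef_rot: [0.001, 0.743, 0.67, 0.001]
force: [-0.2, 0.1, -0.1]
width: 0.996
```

Run:
```python
from h import *
for n in("scene","top"):
    p,d=r.camera(n);cv2.imwrite(f"pics/{n}12.png",p);o=r.get_obs();print(o["eef_pos"])
s=cv2.imread("pics/top12.png")
cv2.imwrite("pics/c12a.png",cv2.resize(s[135:200,160:265],None,fx=7,fy=7,interpolation=cv2.INTER_CUBIC))
cv2.imwrite("pics/c12b.png",cv2.resize(s[130:190,280:390],None,fx=7,fy=7,interpolation=cv2.INTER_CUBIC))
t=cv2.imread("pics/top0.png")
cv2.imwrite("pics/c0b.png",cv2.resize(t[130:190,280:390],None,fx=7,fy=7,interpolation=cv2.INTER_CUBIC))
s=cv2.imread("pics/scene12.png");s=cv2.resize(s[180:290,160:420],None,fx=3,fy=3,interpolation=cv2.INTER_CUBIC)
cv2.imwrite("pics/c12.png",s)
# expected outlines of correctly placed tops
def circ(c,d,z):
    a=np.linspace(0,2*np.pi,60);return proj("top",[[c[0]+d/2*np.cos(x),c[1]+d/2*np.sin(x),z] for x in a])
im=cv2.resize(cv2.imread("pics/top12.png")[130:195,160:390],None,fx=3.45,fy=3.45,interpolation=cv2.INTER_CUBIC)
for c,d,z in[((.6208,-.0828),.06,.016),((.6215,-.161),.05,.022),((.6222,-.239),.042,.034),((.5924,.0965),.04,.020)]:
    q=((circ(c,d,z)-[160,130]+.5)*3.45-.5);cv2.polylines(im,[np.int32(np.round(q*16))],True,(0,255,0),1,cv2.LINE_AA,4)
cv2.imwrite("pics/c12o.png",im)
```

```text
[0.36653333 0.11972298 0.14304361]
[0.36685265 0.11967111 0.1430279 ]
```

View pics/c12o.png

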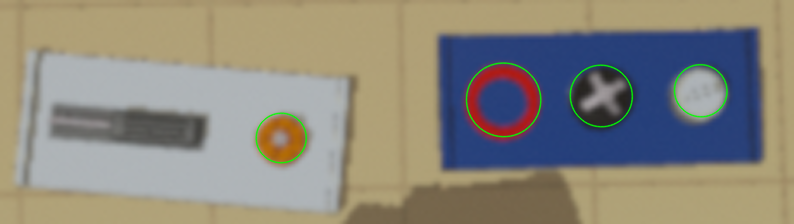

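View pics/c12a.png

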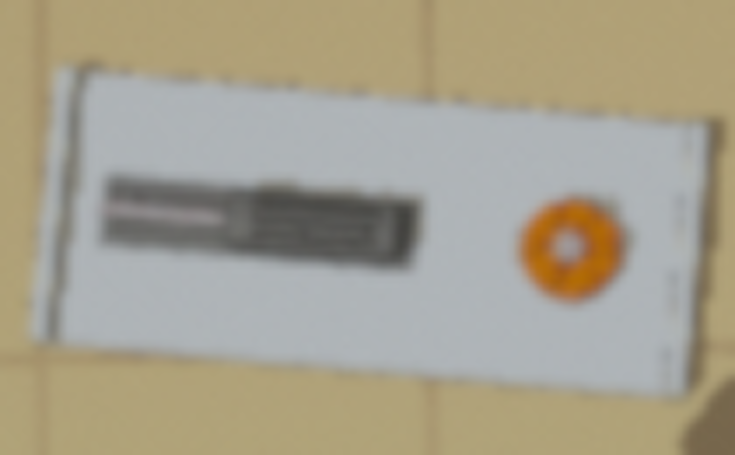

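View pics/c12b.png

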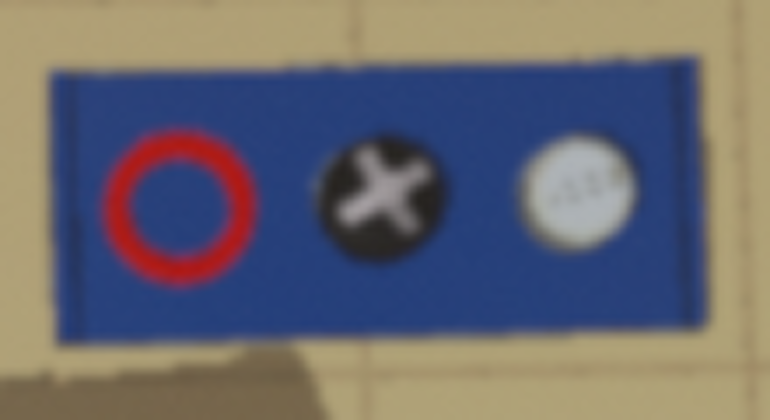

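View pics/c12.png

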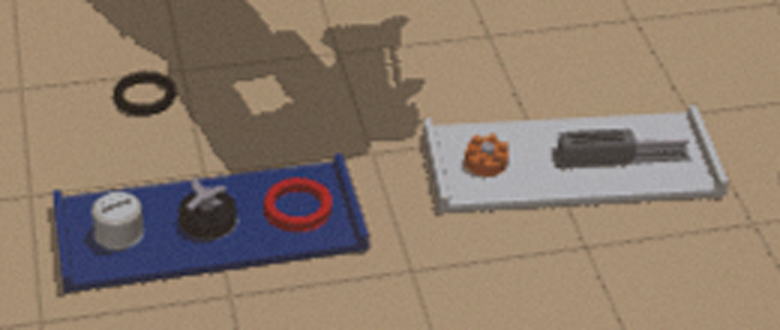

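View pics/scene12.png

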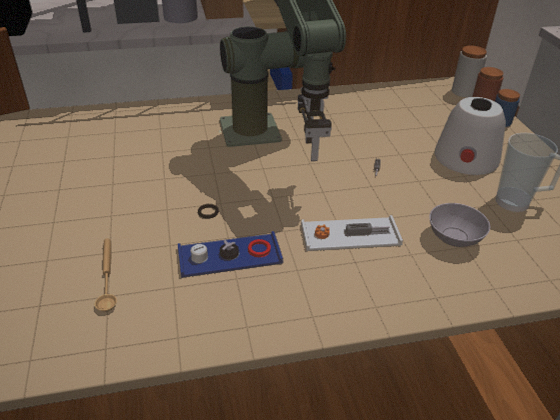

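Run:
```python
from h import *
f=lambda x,y,z:ray("top",160+(x+.5)/7-.5,135+(y+.5)/7-.5,z)
a=f(106,208,.019);b=f(415,232,.028);print(a,b,a-b,np.linalg.norm(a-b),(a+b)/2)
```

```text
[0.61037492 0.27919016] [0.59721934 0.15666047] [0.01315558 0.12252969] 0.1232339043557012 [0.60379713 0.21792532]
```

Run:
```python
from h import *
s=cv2.imread("pics/top12.png")
cv2.imwrite("pics/c13.png",cv2.resize(s[155:180,168:228],None,fx=13,fy=13,interpolation=cv2.INTER_CUBIC))
p=cv2.imread("pics/scene12.png")
cv2.imwrite("pics/c13s.png",cv2.resize(p[215:250,300:405],None,fx=7.5,fy=7.5,interpolation=cv2.INTER_CUBIC))
# overlay expected ideal driver in scene & top
yaw=-.103;c=np.array([.6053,.221]);ax=np.array([-np.sin(yaw),np.cos(yaw)]);n=np.array([ax[1],-ax[0]])
def box(x0,x1,w,z):return [[*(c+ax*x+n*y),z] for x,y in((x0,w),(x1,w),(x1,-w),(x0,-w))]
for nm,im,off,k,out in(("top",s[155:180,168:228],(168,155),13,"c13"),("scene",p[215:250,300:405],(300,215),7.5,"c13s")):
    I=cv2.resize(im,None,fx=k,fy=k,interpolation=cv2.INTER_CUBIC)
    for b,col in((box(-60,10,12,30),(0,255,0)),(box(10,60,3,19),(255,255,0)),(box(-62.5,62.5,14,8),(0,0,255))):
        B=np.array(b,float)
        # mm->m for offsets
        x0=[]
    def bx(x0,x1,w,z):return [[*(c+ax*x/1e3+n*y/1e3),z/1e3] for x,y in((x0,w),(x1,w),(x1,-w),(x0,-w))]
    for a,col in(((-60,10,12,30),(0,255,0)),((10,60,3,19),(255,255,0)),((-62.5,62.5,14,8),(0,0,255))):
        q=(proj(nm,bx(*a))-off+.5)*k-.5;cv2.polylines(I,[np.int32(q.round())],True,col,1)
    cv2.imwrite(f"pics/{out}.png",I)
```

```text
(no output)
```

View pics/c13.png

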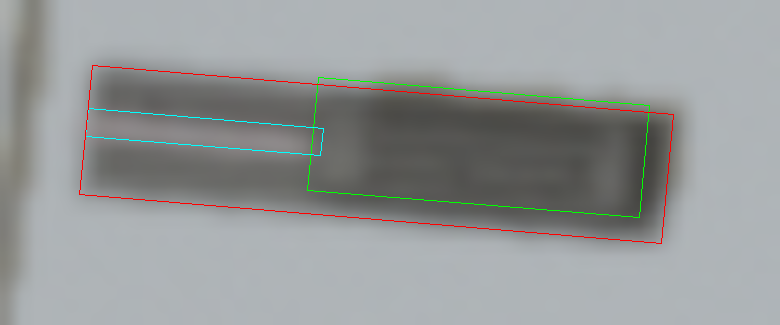

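View pics/c13s.png

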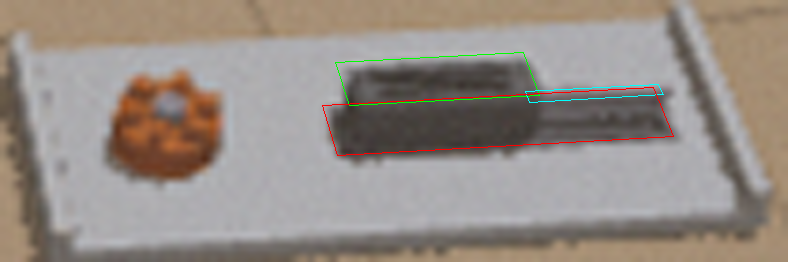

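Run:
```python
from bench import r
print(r.sign_off(), r.get_obs()["clock"])
```

```text
the job is handed in; nothing more can be done
the job is handed in; nothing more can be done
```

Both kits are made up and the job is handed in at about 29.6 s of the 109 s allowed. I placed the parts in the order asked: red gasket, blade unit, filler cap, larger screwdriver, coupling.

- **Placement:** In the last pictures, all four round parts stand upright or flat and look within about 1–2 mm of their marks.
- **Screwdriver:** It lies along the grey bar. The overlay in the top picture put it within about 1–1.5 mm. A cruder midpoint reading from the same picture said about 3 mm off along the bar; I took that as edge blur and shadow and left it.
- **Camera agreement:** The top camera and the arm disagreed by about 1.5 mm in x, which is inside the stated calibration error. I added about 1 mm of x correction after the gasket. The gasket itself measured about 2 mm short in x and I did not move it again.
- **Left alone:** The black gasket, bowl, spoon and small screwdriver look unmoved. I compared these by eye rather than measuring them.
- **Forces and robot:** The highest force component shown after any move was about 5 N. The gripper was open and clear of everything at hand-in.

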